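# Index the parts carousel with its ratchet lever and load the last bushing

## Robot

A 6-joint arm with a two-finger parallel gripper is mounted at the origin on a cart in front of the work surface, level with it; the furniture and walls round the work are solid. World frame = base frame: x ahead of the robot, y to its left, z up, the work surface at z = 0. Lengths are in m, angles in rad, forces in N, time in s.
With the tool pointing down it reaches from about 0.3 to 0.875 m from the base axis. Payload 6.4 kg.
Tool frame: the origin (TCP) lies midway between the tips of the shut fingers; the grasp point (between the pads) lies 19 mm behind it; z points along the fingers, y is the line along which they close (so a half turn about z gives the same grasp; the last joint's range is limited). The gripper opens to 85 mm and grips with 20 to 120 N. Pads are 22 mm wide; open, the fingers measure 114 mm over their backs; the gripper's body (76 mm by 85 mm) begins 54 mm behind the grasp point. The pads swing forward as they close: fully open they stand 13 mm farther back than shut.
Start: joints at [-1.332, 0.181, 1.607, -0, 1.354, -0.206], TCP at [0.247, -0.519, 0.231] pointing down, gripper open.
Joint ranges: [-2.99, 2.99], [-0.89, 2.07], [0.3, 2.58], [-1.14, 4.28], [0, 2.63], [-3.12, 3.12]. Speed limits (rad/s): [2.57, 2.57, 3.01, 3.14, 3.14, 3.14].

## Interface

Orientations are given as a unit quaternion [w, x, y, z].
In Python, from bench import sensors, vision, ctrl gives the robot as it stands.
- The arm moves only by the tool carry_out, never from a script. Its argument "deltas" is text: rows parted by semicolons, each of 7 numbers parted by spaces: the shift along the tool's x, y, z in mm, then the turn, a rotation vector about the tool's x, y, z in rad, then the closure, from 0 (fully open) to 1 (shut). In form: tx ty tz ax ay az claw; .... A call has 1 to 12 rows; each row is the pose to reach, as a shift and turn from the pose commanded when the call began, along the tool's axes at that moment; what a row does not reach only later rows make up. A row lasts 1/8 s, in which the tool goes at most 62.5 mm and 10.7 degrees, less where a joint would pass 70% of its speed; a pose out of reach is approached as far as the arm can. A call with a gripper value outside its range is refused whole. The fingers move at their own pace and stop on an object; the grip force is fixed at half the most. Time passes only in rows, so rows that repeat a pose let the fingers close. It gives the time, the measured TCP pose, the force, the opening and the grip force at its end, in the units of the state.
- sensors.get_obs(): the state, without advancing time (a new reading comes with each control period).
- vision.camera(name): name is "scene" or "top" or "wrist"; returns the picture (400x640x3 uint8, blue, green, red); there is no depth.
- vision.camera_model(name): a dict with "K" (3x3 intrinsics, pixels), "k1" (the pictures are not rectified: a ray, as slopes to the right and down, at radius r is drawn at 1 + k1 r^2 times it, then the intrinsics apply), "extrinsics" (4x4, takes a point from world to camera coordinates); the wrist camera has in their place "hand_eye" (4x4, takes a point from camera to tool coordinates, whose origin is the TCP and whose axes are the flange's). Camera axes: x right, y down, z forward; pixel columns grow to the right and rows downward; lengths in m; the calibration is good to about 2 mm. A picture is of the moment at which its call begins: read the wrist's pose just before it. camera_model takes no time and is no camera call.
- ctrl.hand_in(): hands the job in; it is judged then, once.
The state is a dict: "time_s": time; "q": joint angles; "dq": joint speeds; "joint_efforts": joint torques, N m; "eef_pos": TCP position; "eef_rot": TCP orientation; "wrist_force": force on the tool from outside, world axes, zero at the start; "torque": the same for the moment, N m; "opening": opening from 0.0 (shut) to 1.0 (fully open); "grasp_force": force on a finger pad.
Only numpy, scipy, OpenCV 4.12 (cv2) and the standard library are available. Lean on these libraries where they do the work, as an engineer would, in place of code of your own. Each camera call takes 0.05 s, during which the arm holds its last target. There are 200 camera calls.

## Task

Work the ratchet lever of the parts carousel, one full stroke for each bay to be advanced, until the one empty bay stands at the fixed pointer, and not a stroke too many; turn the carousel only by its lever and let the lever go home. Then take the small bronze bushing that stands on the bench, the one like those in the carousel and not the wider one, and set it down upright in the middle of the empty bay. Leave the wider bushing, the carton and the spray can where they stand, and let go of everything.

Things in the scene. Friction and masses are not known exactly. Their poses are not given: they have to be found in the camera images.
- carousel (a joint): Angle of the parts carousel about its upright axis (rad), growing anticlockwise seen from above: 0 when the empty bay stands at the pointer, -2.6 to -0.85 at the start. Drags stiffly (0.22 N m), stays where left, is driven one way by the lever's pawl. Each full stroke ends with a bay at the pointer: 0.628 rad a stroke; the first gives 0.1 to 0.77, as the carousel starts anywhere. 2 to 4 strokes in all.
- lever (a joint): Angle of the ratchet lever about the carousel's axis (rad): 0 at home, 0.754 at the stop that ends a full stroke, growing anticlockwise seen from above. A light spring pulls it home (1 to 2.5 N at the post); a stroke takes about 4 N at the post. It drives on the way out, slips back on the way home, and must come back below 0.05 to pick up the next tooth.
- lever_grip (a point): Point to take the lever by: on the axis of its upright round grip post, black plastic, 18 mm diameter, 165 mm from the carousel's axis. The point is 77 mm above the bench; the post runs from 46 to 108 mm above the bench, with the flat lever arm below it (top 24 mm above the bench).
- carousel_axis (a point): Point on the upright axis about which carousel and lever turn, level with the floor of the bays, 42 mm above the bench; axes as the base's. The hub round it stands 12 mm above the bay floor, its 52 mm wide flange 6 mm.
- pointer (a point): Tip of the fixed steel pointer on the base, just outside the carousel's rim, 124 mm from the axis, 38 mm above the bench; the bracket behind it reaches out to 163 mm from the axis and is 38 mm high.
- empty_bay (a point): Centre of the floor of the empty bay, 85 mm from the axis, 42 mm above the bench; turns with the carousel, its -x axis pointing outward. The bay is about 50 mm wide between its fins and open outward and inward; the fixed bushings on both sides have their centres 53 mm from its centre, so the bushing is best held with the fingers on its inner and outer side.
- bushing_center (a point): Centre (11 mm up) of the loose small bronze bushing to be loaded: an upright tube 30 mm outside diameter, 22 mm high, 50 g. It stands on the bench between the wider bushing and the carton, whose centres lie 77 mm from its own along its +y and -y axes (either way round); along its x axis it is free on both sides.
- wide_bushing_center (a point): Centre (9 mm up) of the other loose bronze bushing, wider and lower: 38 mm diameter, 18 mm high. Leave it.
- carton_center (a point): Centre (18 mm up) of a small closed red parts carton, 64 x 63 x 36 mm. Leave it.
- spray_can_center (a point): Middle (100 mm up) of a standing orange spray can, 53 mm diameter, 199 mm high. Leave it standing.
- indexer: Fixed grey base of the carousel: a round plate of 122 mm radius; origin on the carousel's axis, on the bench. -x points to the pointer, z up; the lever's arm at home points 1.951 rad clockwise of +x (-y side). On it turns the toothed aluminium carousel, 118 mm radius, ten bays 0.628 rad apart parted by fins 7 mm high; nine hold a fixed bronze bushing (30 mm across, 22 mm high), one is empty.

How it is judged:
By the outcome, as a careful person would: the job done as asked, in the order asked, and still so for the second after the job is handed in, with the robot touching nothing.
It also fails if it takes over 70 s, if anything falls off the work surface, if the arm or the gripper's body presses on something with over 40 N, if the wrist force passes 120 N, or if a joint passes its speed limit or range.

## Working session

There is one attempt and no reset: what is moved stays moved. The work goes in short steps, Python scripts to look and compute and a tool call to move; the robot and the scene stay as the last step left them, time stands still between calls to the robot, and variables do not carry over. Pictures are saved under pics/ and viewed, at most 11 in all, crops included, and the job is handed in when it is done.

Besides the shell and the picture viewer there is one more tool, called after "Emit:" as name(argument=value, ...) on one line, values as JSON. carry_out: Moves the arm, as the interface text tells. Its arguments: {"type":"object","properties":{"deltas":{"type":"string"}},"required":["deltas"]}

```bash
mkdir -p pics; cat > h.py <<'E'
import numpy as np, cv2
from scipy.spatial.transform import Rotation as R
from bench import sensors, vision, ctrl
def pose():
    o=sensors.get_obs(); q=o["eef_rot"]; T=np.eye(4)
    T[:3,:3]=R.from_quat([q[1],q[2],q[3],q[0]]).as_matrix(); T[:3,3]=o["eef_pos"]; return T
def cam(name,T=None):
    m=vision.camera_model(name)
    C=np.linalg.inv(np.array(m["extrinsics"])) if "extrinsics" in m else (pose() if T is None else T)@np.array(m["hand_eye"])
    return np.array(m["K"]),m["k1"],C
def ray(c,u,v):
    K,k1,C=c; d=np.array([(u-K[0,2])/K[0,0],(v-K[1,2])/K[1,1]]); s=d.copy()
    for _ in range(20): s=d/(1+k1*(s@s))
    return C[:3,3],C[:3,:3]@np.array([s[0],s[1],1])
def plane(c,u,v,z):
    o,d=ray(c,u,v); return (o+d*(z-o[2])/d[2])[:3]
def proj(c,p):
    K,k1,C=c; x=C[:3,:3].T@(np.array(p)-C[:3,3]); s=x[:2]/x[2]; s=s*(1+k1*(s@s)); return K[0,0]*s[0]+K[0,2],K[1,1]*s[1]+K[1,2]
def tool(p): # world point -> mm shift in present tool axes
    T=pose(); return (T[:3,:3].T@(np.array(p)-T[:3,3])*1000).round(1)
E
python3 - <<'E'
from h import *
for n in ["scene","top"]:
    cv2.imwrite(f"pics/{n}0.png",vision.camera(n)); c=cam(n); print(n,c[0].round(1).tolist(),c[1],c[2].round(3).tolist())
print(vision.camera_model("wrist")); print(pose().round(3).tolist(), sensors.get_obs())
E
```

```text
scene [[399.8, 0.0, 317.7], [0.0, 399.8, 201.7], [0.0, 0.0, 1.0]] -0.009137538768025227 [[-0.499, -0.542, 0.676, -0.325], [-0.866, 0.294, -0.405, 0.532], [0.021, -0.788, -0.616, 0.819], [0.0, 0.0, 0.0, 1.0]]
top [[433.3, 0.0, 318.8], [0.0, 433.3, 195.5], [0.0, 0.0, 1.0]] -0.01464097996872492 [[-0.001, -0.986, 0.168, 0.296], [-1.0, 0.0, -0.006, 0.042], [0.006, -0.168, -0.986, 1.132], [0.0, 0.0, 0.0, 1.0]]
{'K': array([[354.39275188,   0.        , 319.35020595],
       [  0.        , 354.39275188, 202.9762414 ],
       [  0.        ,   0.        ,   1.        ]]), 'k1': -0.03130640984903678, 'hand_eye': array([[-1.81735514e-03, -9.57826634e-01, -2.87340975e-01,
         7.36593914e-02],
       [ 9.99998224e-01, -1.59721489e-03, -1.00054280e-03,
         1.64388737e-03],
       [ 4.99401255e-04, -2.87342283e-01,  9.57827836e-01,
        -1.41290669e-01],
       [ 0.00000000e+00,  0.00000000e+00,  0.00000000e+00,
         1.00000000e+00]])}
[[0.903, 0.43, -0.0, 0.247], [0.43, -0.903, 0.002, -0.519], [0.0, -0.002, -1.0, 0.23], [0.0, 0.0, 0.0, 1.0]] {'time_s': 0.1, 'q': array([-1.33231550e+00,  1.81458027e-01,  1.60789445e+00, -7.89753712e-06,
        1.35380651e+00, -2.06306592e-01]), 'dq': array([-0.00035499, -0.00241851, -0.00184318, -0.00102604,  0.00057711,
       -0.0011802 ]), 'joint_efforts': array([ 6.15594690e-04, -4.45875371e+01, -3.52238774e+01, -1.39831386e-04,
        4.08192442e-03, -1.41097704e-06]), 'eef_pos': array([ 0.24729449, -0.51856122,  0.2304857 ]), 'eef_rot': array([-7.83003535e-04,  9.75371788e-01,  2.20565775e-01, -1.64533585e-05]), 'wrist_force': array([ 0.40305779, -0.17576557,  0.21408389]), 'torque': array([0.01528671, 0.03129704, 0.01414513]), 'grasp_force': 0.0, 'opening': 0.9991604315330452}
```

View pics/top0.png

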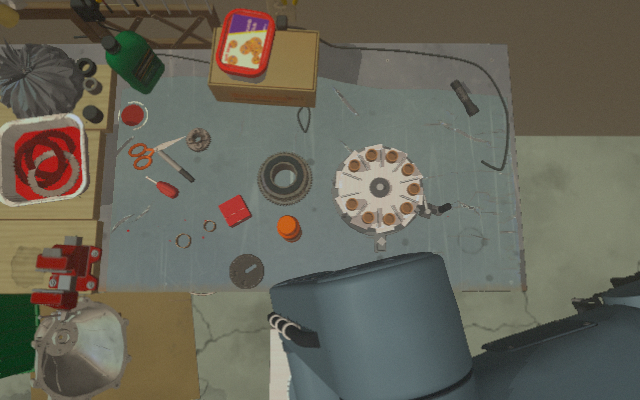

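View pics/scene0.png

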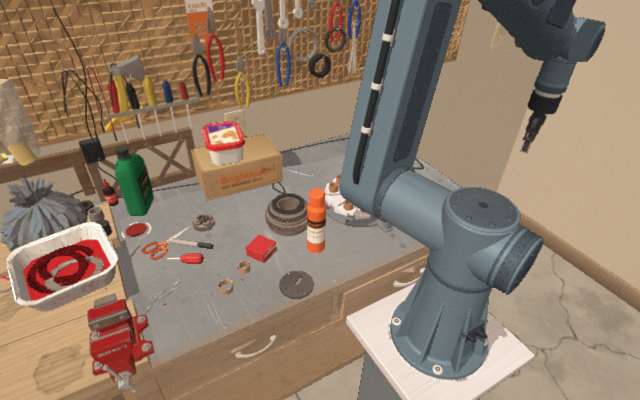

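The top view shows the carousel hub at about (379,187), the pointer at (381,242), the lever post near (445,208), the carton at (235,210), and the small ring at (210,225) between the carton and the wide ring at (183,240). The can is at (288,228). I'll enlarge the view.

```bash
python3 - <<'E'
from h import *
im=cv2.imread("pics/top0.png"); c=cam("top")
a=cv2.resize(im[130:260,320:460],None,fx=4,fy=4,interpolation=cv2.INTER_CUBIC); b=cv2.resize(im[195:260,170:220],None,fx=4,fy=4,interpolation=cv2.INTER_CUBIC)
o=np.zeros((520,760,3),np.uint8); o[:,:560]=a; o[:260,560:]=b; cv2.imwrite("pics/topc.png",o)
hsv=cv2.cvtColor(im,cv2.COLOR_BGR2HSV)
m=cv2.inRange(hsv,(5,90,40),(22,255,220)); m[:,:170]=0;m[:130]=0;m[270:]=0
n,_,s,ct=cv2.connectedComponentsWithStats(m)
for i in range(1,n):
    if s[i,4]>15: print(s[i],ct[i].round(1),plane(c,*ct[i],.022).round(3))
print("hub",plane(c,379.5,187,.054),"ptr",plane(c,381,240,.038),"lev",plane(c,445,208,.1),"carton",plane(c,235,210,.036))
E
```

```text
[366 149  12  13 109] [371.1 154.7] [ 0.595 -0.103  0.022]
[386 150  12  13 119] [391.5 156.2] [ 0.591 -0.157  0.022]
[349 159  11  13 108] [354.  165.1] [ 0.567 -0.057  0.022]
[402 163  13  13 122] [407.6 169.1] [ 0.556 -0.198  0.022]
[407 183  13  12 121] [413.4 188.6] [ 0.504 -0.212  0.022]
[346 198  12  12 113] [351.7 203.6] [ 0.464 -0.05   0.022]
[400 202  13  12 122] [406.2 207.6] [ 0.454 -0.191  0.022]
[362 212  12  12 112] [367.8 217.1] [ 0.429 -0.091  0.022]
[383 213  13  12 120] [388.8 218.7] [ 0.425 -0.145  0.022]
[276 215  26  28 507] [288.7 228. ] [0.401 0.113 0.022]
hub [ 0.50189381 -0.11831633  0.054     ] ptr [ 0.36902018 -0.12111898  0.038     ] lev [ 0.44157207 -0.26836776  0.1       ] carton [0.44573303 0.24912257 0.036     ]
```

View pics/topc.png

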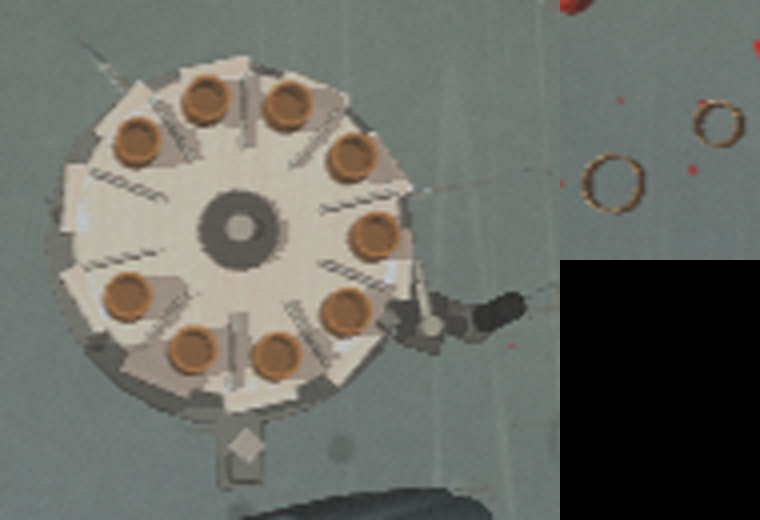

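```bash
cat > est.py <<'E'
from h import *
from scipy.optimize import least_squares
im=cv2.imread("pics/top0.png"); c=cam("top")
uv=[(371.1,154.7),(391.5,156.2),(354,165.1),(407.6,169.1),(413.4,188.6),(351.7,203.6),(406.2,207.6),(367.8,217.1),(388.8,218.7)]
P=np.array([plane(c,u,v,.064)[:2] for u,v in uv])
f=least_squares(lambda p:np.hypot(P[:,0]-p[0],P[:,1]-p[1])-p[2],[.5,-.118,.085]).x
th=np.unwrap(np.sort(np.arctan2(P[:,1]-f[1],P[:,0]-f[0])))
print("axis,r",f, "th",th.round(3),"gaps",np.diff(th).round(3))
for u,v in [(381,242),(381,234)]:
  p=plane(c,u,v,.038);print("ptr dir",np.arctan2(p[1]-f[1],p[0]-f[0]),np.hypot(*(p[:2]-f[:2])))
hs=plane(c,445,208,.108); print("lever top",hs,np.hypot(*(hs[:2]-f[:2])),np.arctan2(*(hs[:2]-f[:2])[::-1]))
b=plane(c,209.8,225.9,.022); w=plane(c,183.2,240.8,.018);k=plane(c,235,210,.036);print("bush",b,"wide",w,"carton",k,np.hypot(*(b-w)[:2]),np.hypot(*(b-k)[:2]))
E
python3 est.py; python3 -c "
from h import *
print(tool([.44,-.271,.231]))"
```

```text
axis,r [ 0.50183154 -0.11785791  0.0841512 ] th [-2.901 -2.27  -1.641 -1.016 -0.385  0.244  0.866  2.122  2.752] gaps [0.631 0.629 0.626 0.631 0.628 0.623 1.256 0.63 ]
ptr dir -3.118850299509458 0.13786886468553725
ptr dir -3.1106729636573593 0.11775648651165714
lever top [ 0.44044499 -0.26596008  0.108     ] 0.16032018593974195 -1.9637295319919945
bush [0.40650651 0.31516698 0.022     ] wide [0.36865517 0.38277159 0.018     ] carton [0.44573303 0.24912257 0.036     ] 0.07747972177797524 0.07681525585075284
[ 2.805e+02 -1.406e+02 -2.000e-01]
```

Emit:
carry_out(deltas="60 -30 0 0 0 -0.15 0.0; 115 -58 0 0 0 -0.3 0.0; 170 -85 0 0 0 -0.45 0.0; 225 -113 0 0 0 -0.6 0.4; 281 -141 0 0 0 -0.745 0.4; 281 -141 0 0 0 -0.745 0.4; 281 -141 0 0 0 -0.745 0.4; 281 -141 0 0 0 -0.745 0.4")

```text
time_s: 1.1
eef_pos: [0.4396, -0.2721, 0.2311]
eef_rot: [-0.0, 0.829, 0.559, -0.0]
wrist_force: [-0.8, -1.1, -0.5]
opening: 0.6
grasp_force: 0.0
```

```bash
python3 - <<'E'
from h import *
T=pose(); im=vision.camera("wrist"); cv2.imwrite("pics/w1.png",im); np.save("w1.npy",T)
print(T.round(3).tolist(),sensors.get_obs()["opening"], proj(cam("wrist",T),[.4417,-.2715,.108]),proj(cam("wrist",T),[.502,-.118,.054]))
E
```

```text
[[0.374, 0.927, -0.0, 0.44], [0.927, -0.374, -0.0, -0.272], [-0.0, -0.0, -1.0, 0.231], [0.0, 0.0, 0.0, 1.0]] 0.598725436082937 (np.float64(319.94313853383983), np.float64(192.90434043676174)) (np.float64(317.6371532149503), np.float64(-25.00377821479924))
```

View pics/w1.png

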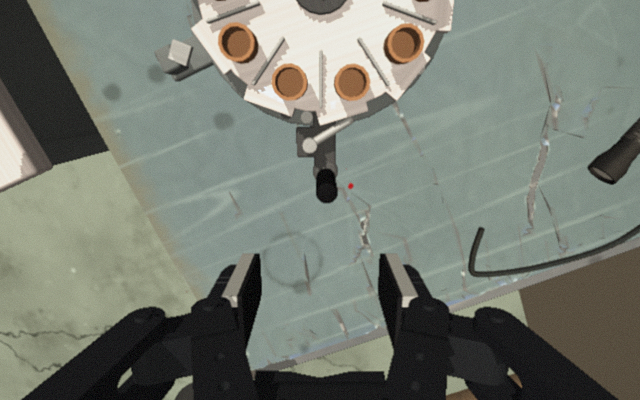

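The wrist view shows the post top at about (326,190), within a few mm of my estimate. The lever arm runs up from it to the carousel.

```bash
python3 - <<'E'
from h import *
T=np.load("w1.npy"); c=cam("wrist",T); im=cv2.imread("pics/w1.png")
g=cv2.cvtColor(im,cv2.COLOR_BGR2GRAY); print((g[165:206:4,306:348:3]))
p=plane(c,326,190,.108); v=p[:2]-[.502,-.118]; print(p,np.hypot(*v),np.arctan2(v[1],v[0])); print(tool([*p[:2],.07]))
E
```

```text
[[144 147 147  57  55  63  62 101  97  97  91 144 142 140]
 [144 145 129  92  82  34  27  26  50 101  76 141 145 147]
 [144 139 134  87  20  16  13   9  19  27  86 146 149 150]
 [145 148 143  87   3  12  16  14  16   1 130 151 148 151]
 [145 147 145 127   9  16  10  18  15   9 129 149 153 148]
 [141 140 144 124  19  23  27  22  20  13  74 146 136 150]
 [145 152 153 135  28  22  26  22  15  26  22 128 129 141]
 [156 154 147 131  16  26  21  21  23  14  25 148 139 129]
 [145 145 142 148  29  21  18  25  15  13  80 150 146 135]
 [143 145 148 148 147  59  17  16  25 110 152 146 144 142]
 [145 141 145 145 142 147 145 146 144 148 146 146 148 148]]
[ 0.44689427 -0.27110674  0.108     ] 0.162721585630796 -1.916278530236064
[  3.8   6.5 161.1]
```

Emit:
carry_out(deltas="4 6 50 0 0 -0.035 0.4; 4 6 100 0 0 -0.035 0.4; 4 6 140 0 0 -0.035 0.4; 4 6 163 0 0 -0.035 0.4; 4 6 163 0 0 -0.035 0.62; 4 6 163 0 0 -0.035 0.62; 4 6 163 0 0 -0.035 0.62; 4 6 163 0 0 -0.035 0.62")

```text
time_s: 2.15
eef_pos: [0.448, -0.27, 0.0694]
eef_rot: [0.001, 0.818, 0.575, 0.0]
wrist_force: [0.0, -0.6, 0.7]
opening: 0.381
grasp_force: 0.0
```

```bash
python3 - <<'E'
from h import *
T=pose(); im=vision.camera("wrist"); cv2.imwrite("pics/w2.png",im[100:]);print(T.round(4).tolist())
E
```

```text
[[0.3392, 0.9407, 0.0015, 0.448], [0.9407, -0.3392, -0.0014, -0.27], [-0.0008, 0.0019, -1.0, 0.0694], [0.0, 0.0, 0.0, 1.0]]
```

View pics/w2.png

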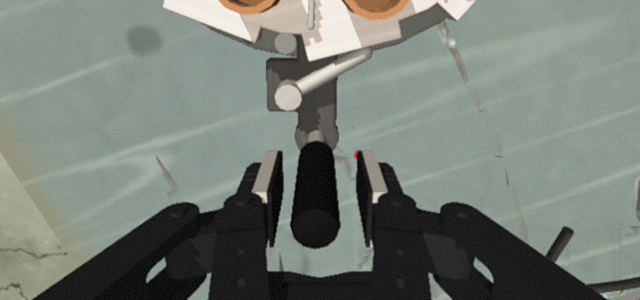

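The post stands centred between the pads at about x=317, with gaps on both sides. First stroke.

Emit:
carry_out(deltas="1 15 0 0 0 -0.09 0.62; 3 30 0 0 0 -0.18 0.62; 6 45 0 0 0 -0.275 0.62; 11 59 0 0 0 -0.365 0.62; 17 73 0 0 0 -0.46 0.62; 24 86 0 0 0 -0.55 0.62; 33 99 0 0 0 -0.64 0.62; 42 110 0 0 0 -0.73 0.62; 46 114 0 0 0 -0.765 0.62; 49 117 0 0 0 -0.79 0.62; 49 117 0 0 0 -0.79 0.62")

```text
time_s: 3.58
eef_pos: [0.5725, -0.2634, 0.0683]
eef_rot: [-0.001, 0.534, 0.845, -0.001]
wrist_force: [-8.2, -1.2, 4.1]
opening: 0.38
grasp_force: 4.2
```

```bash
cat > car.py <<'E'
from h import *
from scipy.optimize import least_squares
def carousel():
    im=vision.camera("top"); c=cam("top"); hsv=cv2.cvtColor(im,cv2.COLOR_BGR2HSV)
    m=cv2.inRange(hsv,(5,90,40),(22,255,220)); n,_,s,ct=cv2.connectedComponentsWithStats(m)
    P=[plane(c,*ct[i],.064)[:2] for i in range(1,n) if 60<s[i,4]<160]; a=[.5018,-.1179]
    P=np.array([p for p in P if abs(np.hypot(*(p-a))-.085)<.012]); th=np.arctan2(P[:,1]-a[1],P[:,0]-a[0])
    ph=np.angle(np.exp(1j*th*10).mean())/10
    free=[ (ph+k*np.pi/5) for k in range(10) if min(abs(np.angle(np.exp(1j*(th-ph-k*np.pi/5)))))>.2]
    return len(P),[round(float(np.angle(np.exp(1j*(f-np.pi-.028)))),3) for f in free],np.sort(th).round(2),im
if __name__=="__main__":
    r=carousel(); print(r[:3]); cv2.imwrite("pics/tlast.png",r[3]); o=sensors.get_obs(); print(o["eef_pos"],o["wrist_force"],o["time_s"])
E
python3 car.py
```

```text
(5, [-1.263, -0.006, 0.622, 1.251, 1.879], array([-0.61,  0.03,  0.65,  1.27,  2.53]))
[ 0.5725085  -0.26340933  0.06827247] [-8.87041643 -1.73092779  3.61351972] 3.625
```

Emit:
carry_out(deltas="0 2 0 0 0 -0.01 0.62; 0 3 0 0 0 -0.02 0.62; 0 3 0 0 0 -0.02 0.62")

```text
time_s: 4.0
eef_pos: [0.5733, -0.2627, 0.0681]
eef_rot: [-0.003, 0.526, 0.85, -0.002]
wrist_force: [-15.7, -2.9, 6.9]
opening: 0.382
grasp_force: 7.9
```

```bash
python3 car.py
```

```text
(5, [-1.26, -0.003, 0.625, 1.254, 1.882], array([-0.6 ,  0.03,  0.66,  1.28,  2.54]))
[ 0.57335151 -0.26275839  0.06816971] [-15.10306443  -3.75042869   6.56302369] 4.05
```

Stop reached: force doubled with only 1 mm of travel, and the carousel is at −1.26. Let the lever return.

Emit:
carry_out(deltas="1 -16 0 0 0 0.1 0.62; 3 -33 0 0 0 0.2 0.62; 7 -49 0 0 0 0.3 0.62; 13 -64 0 0 0 0.4 0.62; 20 -79 0 0 0 0.5 0.62; 29 -93 0 0 0 0.6 0.62; 39 -106 0 0 0 0.7 0.62; 50 -118 0 0 0 0.8 0.62; 54 -122 0 0 0 0.83 0.62; 54 -122 0 0 0 0.83 0.62; 54 -122 0 0 0 0.83 0.62")

```text
time_s: 5.42
eef_pos: [0.4443, -0.2684, 0.0686]
eef_rot: [0.001, 0.824, 0.567, 0.0]
wrist_force: [-0.1, 0.0, -0.4]
opening: 0.38
grasp_force: 0.0
```

```bash
python3 - <<'E'
from h import *
import car
r=car.carousel();print(r[:3]); cv2.imwrite("pics/t2.png",r[3])
T=pose(); im=vision.camera("wrist"); cv2.imwrite("pics/w3.png",im[100:]);print(T.round(4).tolist())
E
```

```text
(9, [-1.26], array([-3.12, -2.49, -1.86, -1.23, -0.6 ,  0.03,  0.66,  1.28,  2.54]))
[[0.357, 0.9341, 0.0007, 0.4442], [0.9341, -0.357, -0.0004, -0.2683], [-0.0002, 0.0008, -1.0, 0.0685], [0.0, 0.0, 0.0, 1.0]]
```

View pics/w3.png

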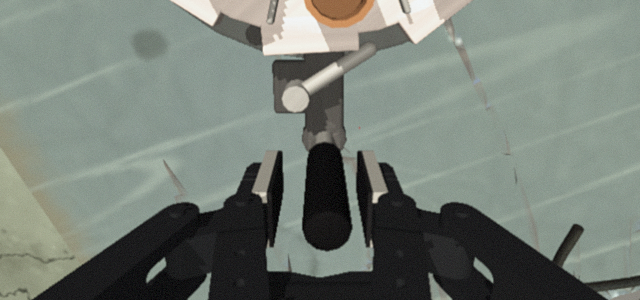

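The post stands free between the pads, so the lever is home, and the carousel is at −1.26. Two more strokes.

Emit:
carry_out(deltas="-1 15 0 0 0 -0.09 0.62; 1 30 0 0 0 -0.18 0.62; 4 45 0 0 0 -0.275 0.62; 9 59 0 0 0 -0.365 0.62; 15 73 0 0 0 -0.46 0.62; 22 86 0 0 0 -0.55 0.62; 31 99 0 0 0 -0.64 0.62; 40 110 0 0 0 -0.73 0.62; 48 118 0 0 0 -0.80 0.62; 52 122 0 0 0 -0.83 0.62; 52 122 0 0 0 -0.83 0.62; 52 122 0 0 0 -0.83 0.62")

```text
time_s: 7.02
eef_pos: [0.5737, -0.2644, 0.0678]
eef_rot: [-0.002, 0.526, 0.851, -0.002]
wrist_force: [-11.4, -5.7, 3.8]
opening: 0.378
grasp_force: 6.2
```

```bash
python3 car.py
```

```text
(5, [-0.628, 0.0, 0.628, 1.257, 1.885], array([-0.6 ,  0.03,  0.66,  1.28,  1.91]))
[ 0.57368211 -0.26444265  0.0678034 ] [-11.04602446  -5.86967283   3.68409047] 7.075
```

Emit:
carry_out(deltas="1 -16 0 0 0 0.1 0.62; 3 -33 0 0 0 0.2 0.62; 7 -49 0 0 0 0.3 0.62; 13 -64 0 0 0 0.4 0.62; 20 -79 0 0 0 0.5 0.62; 29 -93 0 0 0 0.6 0.62; 39 -106 0 0 0 0.7 0.62; 50 -118 0 0 0 0.8 0.62; 54 -122 0 0 0 0.83 0.62; 54 -122 0 0 0 0.83 0.62; 54 -122 0 0 0 0.83 0.62")

```text
time_s: 8.45
eef_pos: [0.4436, -0.2697, 0.0685]
eef_rot: [0.0, 0.824, 0.567, 0.0]
wrist_force: [0.8, -0.4, -0.1]
opening: 0.38
grasp_force: 0.0
```

```bash
python3 car.py; python3 -c "
from h import *
print(pose().round(4).tolist()); im=vision.camera('wrist'); g=cv2.cvtColor(im,cv2.COLOR_BGR2GRAY); print((g[300,240:400:4]<40).astype(int))"
```

```text
(9, [-0.629], array([-3.11, -2.49, -1.86, -1.23, -0.6 ,  0.03,  0.66,  1.28,  1.91]))
[ 0.44347882 -0.2696684   0.06843767] [1.03432577 0.31154713 0.21721581] 8.5
[[0.3569, 0.9341, 0.0005, 0.4435], [0.9341, -0.3569, -0.0003, -0.2697], [-0.0001, 0.0006, -1.0, 0.0684], [0.0, 0.0, 0.0, 1.0]]
[1 1 1 1 1 1 0 1 1 1 1 0 0 0 0 0 0 1 1 1 1 1 1 1 1 1 1 1 0 0 1 1 1 0 0 1 1
 1 1 1]
```

Carousel at −0.629, lever home. Third stroke.

Emit:
carry_out(deltas="1 15 0 0 0 -0.09 0.62; 2 30 0 0 0 -0.18 0.62; 5 45 0 0 0 -0.275 0.62; 10 59 0 0 0 -0.365 0.62; 16 73 0 0 0 -0.46 0.62; 23 86 0 0 0 -0.55 0.62; 32 99 0 0 0 -0.64 0.62; 41 110 0 0 0 -0.73 0.62; 49 118 0 0 0 -0.80 0.62; 53 122 0 0 0 -0.83 0.62; 53 122 0 0 0 -0.83 0.62; 53 122 0 0 0 -0.83 0.62")

```text
time_s: 10.05
eef_pos: [0.5736, -0.2649, 0.0678]
eef_rot: [-0.002, 0.526, 0.851, -0.002]
wrist_force: [-9.4, -5.4, 2.6]
opening: 0.377
grasp_force: 5.5
```

```bash
python3 car.py
```

```text
(6, [-0.003, 0.626, 1.254, 1.882], array([-0.6 ,  0.03,  0.66,  1.28,  1.91,  2.54]))
[ 0.57363727 -0.26494808  0.06781806] [-10.00864273  -5.14459012   2.60663325] 10.1
```

Emit:
carry_out(deltas="1 -16 0 0 0 0.1 0.62; 3 -33 0 0 0 0.2 0.62; 7 -49 0 0 0 0.3 0.62; 13 -64 0 0 0 0.4 0.62; 20 -79 0 0 0 0.5 0.62; 29 -93 0 0 0 0.6 0.62; 39 -106 0 0 0 0.7 0.62; 50 -118 0 0 0 0.8 0.62; 54 -122 0 0 0 0.83 0.62; 53 -121 0 0 0 0.82 0.4; 53 -121 0 0 0 0.82 0.4; 53 -121 0 0 0 0.82 0.4")

```text
time_s: 11.6
eef_pos: [0.4443, -0.2705, 0.0683]
eef_rot: [0.0, 0.821, 0.571, 0.0]
wrist_force: [-0.9, 0.5, 0.6]
opening: 0.601
grasp_force: 0.0
```

Emit:
carry_out(deltas="0 0 -40 0 0 0 0.4; 0 0 -90 0 0 0 0.4; 0 0 -150 0 0 0 0.2; 0 0 -210 0 0 0 0.0; 0 0 -210 0 0 0 0.0")

```text
time_s: 12.22
eef_pos: [0.4463, -0.2725, 0.2845]
eef_rot: [0.006, 0.821, 0.571, 0.001]
wrist_force: [-0.5, 0.0, -0.5]
opening: 1.005
grasp_force: 0.0
```

```bash
python3 car.py; python3 - <<'E'
from h import *
T=pose();print(T.round(4).tolist(),sensors.get_obs()["q"].round(3)); c=cam("top")
b=plane(c,209.8,225.9,.022); w=plane(c,183.2,240.8,.018);k=plane(c,235,210,.036)
d=(w-k)[:2];d/=np.hypot(*d); print(b,"line dir",d,np.arctan2(d[1],d[0]), "shift",tool([b[0],b[1],T[2,3]]))
E
```

```text
(9, [-0.002], array([-2.49, -1.86, -1.23, -0.6 ,  0.03,  0.66,  1.28,  1.91,  2.54]))
[ 0.4450909  -0.27133531  0.2810976 ] [-0.70142233  0.43932731 -0.96323868] 12.275
[[0.348, 0.9375, 0.0042, 0.4451], [0.9375, -0.3479, -0.0041, -0.2713], [-0.0024, 0.0054, -1.0, 0.2811], [0.0, 0.0, 0.0, 1.0]] [-0.775  0.016  1.685  0.     1.435 -0.42 ]
[0.40650651 0.31516698 0.022     ] line dir [-0.49958949  0.86626228] 2.0939211467919447 shift [ 536.4 -240.2   -2.6]
```

Empty bay at the pointer (−0.002) with lever released. I'll move above the bushing.

Emit:
carry_out(deltas="54 -24 0 0 0 -0.088 0; 107 -48 0 0 0 -0.176 0; 161 -72 0 0 0 -0.263 0; 215 -96 0 0 0 -0.351 0; 268 -120 0 0 0 -0.439 0; 322 -144 0 0 0 -0.527 0; 375 -168 0 0 0 -0.615 0; 429 -192 0 0 0 -0.702 0; 483 -216 0 0 0 -0.79 0; 536 -240 0 0 0 -0.878 0; 536 -240 30 0 0 -0.878 0; 536 -240 60 0 0 -0.878 0")

```text
time_s: 13.78
eef_pos: [0.4043, 0.3164, 0.2155]
eef_rot: [-0.001, 0.5, 0.866, -0.001]
wrist_force: [0.3, 0.9, 0.5]
opening: 1.004
grasp_force: 0.0
```

Emit:
carry_out(deltas="0 0 0 0 0 0 0; 0 0 0 0 0 0 0")

```text
time_s: 14.02
eef_pos: [0.4058, 0.3156, 0.2184]
eef_rot: [-0.0, 0.501, 0.866, -0.0]
wrist_force: [1.0, 0.2, 1.3]
opening: 0.999
grasp_force: 0.0
```

```bash
python3 - <<'E'
from h import *
T=pose(); im=vision.camera("wrist"); cv2.imwrite("pics/w4.png",im); np.save("w4.npy",T)
print(T.round(3).tolist(),proj(cam("wrist",T),[.4065,.315,.022]))
c=cam("wrist",T); hsv=cv2.cvtColor(im,cv2.COLOR_BGR2HSV)
m=cv2.inRange(hsv,(5,90,30),(22,255,230)); n,_,s,ct=cv2.connectedComponentsWithStats(m)
for i in range(1,n):
    if s[i,4]>40: u=s[i,0]+(s[i,2]-1)/2;v=s[i,1]+(s[i,3]-1)/2; print(s[i],u,v,plane(c,u,v,.011).round(4))
E
```

```text
[[-0.498, 0.867, -0.0, 0.406], [0.867, 0.498, -0.0, 0.316], [0.0, -0.0, -1.0, 0.218], [0.0, 0.0, 0.0, 1.0]] (np.float64(319.3913112310104), np.float64(174.55750426451456))
[122  44  11  12  75] 127.0 49.5 [0.1952 0.3272 0.011 ]
[ 552   63   77   73 2342] 590.0 99.0 [0.5969 0.5075 0.011 ]
[304  69  41  42 256] 324.0 89.5 [0.3709 0.3859 0.011 ]
[309 155  30  32 302] 323.5 170.5 [0.4092 0.3186 0.011 ]
[525 234  25  14  83] 537.0 240.5 [0.6466 0.3668 0.011 ]
[528 251  10  13  42] 532.5 257.0 [0.655  0.3492 0.011 ]
[ 210  297   34   87 1393] 226.5 340.0 [0.4113 0.0876 0.011 ]
[308 315  12  11  71] 313.5 320.0 [0.4862 0.1623 0.011 ]
[336 315  12   9  48] 341.5 319.0 [0.5133 0.1794 0.011 ]
[561 316  79  69 972] 600.0 350.0 [0.81   0.2945 0.011 ]
[289 331  30  16  44] 303.5 338.5 [0.4885 0.1345 0.011 ]
[327 339  21  10  68] 337.0 343.5 [0.526  0.1479 0.011 ]
[289 345  20  13  59] 298.5 351.0 [0.4919 0.1162 0.011 ]
```

View pics/w4.png

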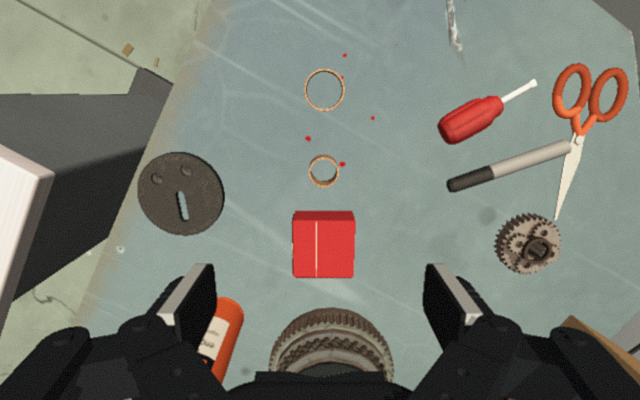

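The small bushing shows at (323,170), the wide one at (324,89) and the carton at (323,245). Hand orientation is right; corrections are 1 mm in x and 3 mm in y.

Emit:
carry_out(deltas="1 3 50 0 0 0 0; 1 3 100 0 0 0 0.2; 1 3 150 0 0 0 0.2; 1 3 185 0 0 0 0.2; 1 3 205 0 0 0 0.2; 1 3 213 0 0 0 0.2; 1 3 213 0 0 0 0.3; 1 3 213 0 0 0 0.3")

```text
time_s: 15.08
eef_pos: [0.409, 0.3186, 0.0067]
eef_rot: [0.001, 0.501, 0.866, 0.001]
wrist_force: [0.0, -0.2, -0.1]
opening: 0.7
grasp_force: 0.0
```

```bash
python3 - <<'E'
from h import *
T=pose(); im=vision.camera("wrist"); cv2.imwrite("pics/w5.png",im); np.save("w5.npy",T); print(T.round(4).tolist(),sensors.get_obs()["opening"],sensors.get_obs()["wrist_force"])
E
```

```text
[[-0.4986, 0.8669, 0.0023, 0.409], [0.8669, 0.4986, 0.0011, 0.3186], [-0.0002, 0.0026, -1.0, 0.0067], [0.0, 0.0, 0.0, 1.0]] 0.6982740068296975 [-0.30090163 -0.26093003 -0.06219801]
```

View pics/w5.png

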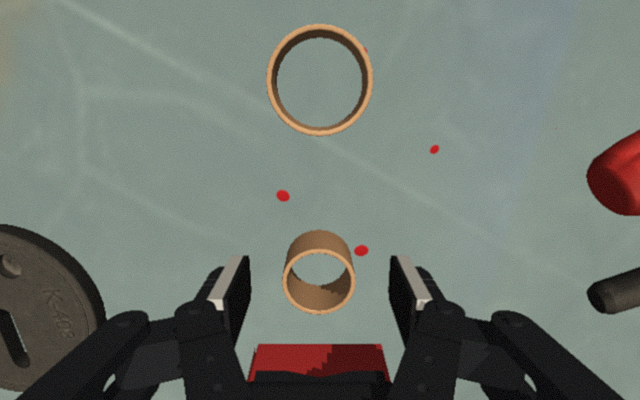

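The bushing's top ring is at (319,281), centred between the pads. Grip and lift.

Emit:
carry_out(deltas="0 0 1 0 0 0 0.5; 0 0 1 0 0 0 0.7; 0 0 1 0 0 0 0.8; 0 0 1 0 0 0 0.8; 0 0 1 0 0 0 0.8; 0 0 1 0 0 0 0.8")

```text
time_s: 15.88
eef_pos: [0.4081, 0.3182, 0.005]
eef_rot: [0.0, 0.501, 0.866, 0.0]
wrist_force: [-1.1, -0.8, 4.5]
opening: 0.321
grasp_force: 59.1
```

Emit:
carry_out(deltas="0 0 -20 0 0 0 0.8; 0 0 -60 0 0 0 0.8; 0 0 -115 0 0 0 0.8; 0 0 -170 0 0 0 0.8; 0 0 -230 0 0 0 0.8; 0 0 -280 0 0 0 0.8; 0 0 -280 0 0 0 0.8; 0 0 -280 0 0 0 0.8")

```text
time_s: 16.88
eef_pos: [0.4072, 0.3178, 0.2834]
eef_rot: [-0.0, 0.501, 0.866, -0.0]
wrist_force: [-0.0, -0.6, -1.3]
opening: 0.322
grasp_force: 59.4
```

```bash
python3 - <<'E'
from h import *
T=pose(); print(T.round(4).tolist(),tool([.417,-.1203,T[2,3]]),tool([.417,-.1203,.05]),np.arctan2(T[1,1],T[0,1])-.028,sensors.get_obs()["q"].round(2))
im=vision.camera("wrist"); cv2.imwrite("pics/w6.png",im[150:])
a=plane(cam("wrist",np.load("w5.npy")),319,281,.022); print(a)
E
```

```text
[[-0.4986, 0.8668, -0.001, 0.4072], [0.8668, 0.4986, -0.0005, 0.3178], [0.0001, -0.0011, -1.0, 0.2834], [0.0, 0.0, 0.0, 1.0]] [-3.846e+02 -2.100e+02  2.000e-01] [-384.7 -209.7  233.6] 0.49400898321550357 [ 0.43  0.01  1.69 -0.    1.45 -0.09]
[0.40813517 0.31984972 0.022     ]
```

View pics/w6.png

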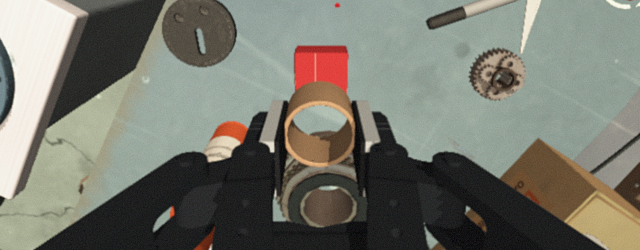

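The bushing is held upright and level (top ring at about (319,132) in the crop), grip 59 N. Carry it over the bay.

Emit:
carry_out(deltas="-50 -27 0 0 0 0.06 0.8; -98 -54 0 0 0 0.13 0.8; -147 -81 0 0 0 0.19 0.8; -196 -107 0 0 0 0.25 0.8; -244 -134 0 0 0 0.31 0.8; -293 -160 0 0 0 0.375 0.8; -341 -187 0 0 0 0.44 0.8; -386 -211 0 0 0 0.494 0.8; -386 -211 40 0 0 0.494 0.8; -386 -211 90 0 0 0.494 0.8; -386 -211 150 0 0 0.494 0.8; -386 -211 150 0 0 0.494 0.8")

```text
time_s: 18.42
eef_pos: [0.4125, -0.1189, 0.1287]
eef_rot: [-0.007, 0.697, 0.717, -0.001]
wrist_force: [0.1, 0.2, -0.4]
opening: 0.325
grasp_force: 59.5
```

Emit:
carry_out(deltas="0 0 0 0 0 0 0.8; 0 0 0 0 0 0 0.8")

```text
time_s: 18.68
eef_pos: [0.419, -0.1226, 0.1366]
eef_rot: [0.002, 0.697, 0.717, 0.0]
wrist_force: [0.4, 0.6, -0.6]
opening: 0.323
grasp_force: 59.5
```

```bash
python3 - <<'E'
from h import *
T=pose(); im=vision.camera("wrist"); cv2.imwrite("pics/w7.png",im); np.save("w7.npy",T); print(T.round(4).tolist())
c=cam("wrist",T); hsv=cv2.cvtColor(im,cv2.COLOR_BGR2HSV)
m=cv2.inRange(hsv,(5,90,30),(22,255,230)); n,_,s,ct=cv2.connectedComponentsWithStats(m)
for i in range(1,n):
    if s[i,4]>300: print(s[i],ct[i].round(1),plane(c,*ct[i],.060).round(4))
E
```

```text
[[-0.0282, 0.9996, 0.0036, 0.419], [0.9996, 0.0282, -0.0022, -0.1226], [-0.0023, 0.0035, -1.0, 0.1366], [0.0, 0.0, 0.0, 1.0]]
[ 388   54   57   53 2340] [416.5  80.2] [ 0.4747 -0.0397  0.06  ]
[ 470   55   64   53 2675] [501.8  81.1] [ 0.5254 -0.0384  0.06  ]
[ 320  108   49   50 1921] [344.1 132.9] [ 0.4338 -0.0714  0.06  ]
[ 527  110   66   50 2611] [559.8 133.4] [ 0.5671 -0.0676  0.06  ]
[ 537  184   63   50 2325] [568.5 208.2] [ 0.5838 -0.1156  0.06  ]
[ 284  232   72   85 4294] [321.2 275.7] [ 0.4226 -0.1682  0.06  ]
[ 504  250   57   50 2034] [531.9 274.6] [ 0.569  -0.1645  0.06  ]
[445 287  49  37 787] [470.7 302.1] [ 0.5292 -0.1869  0.06  ]
```

View pics/w7.png

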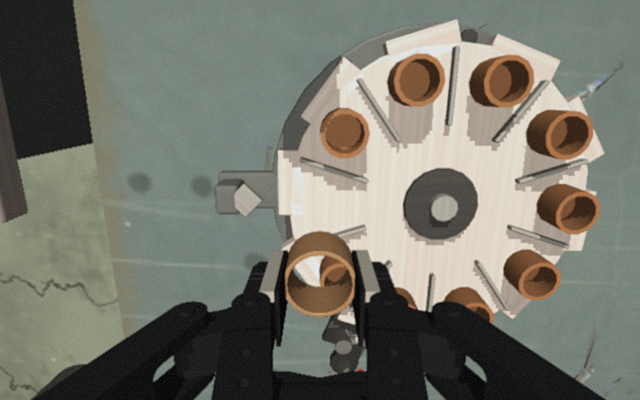

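The empty bay lies at the pointer, around (325,200) between fins at (330,165) and (345,235); the hub is at (441,203). The bushing is held well. One quick check of the bay centre.

```bash
python3 - <<'E'
from h import *
from scipy.optimize import least_squares
T=np.load("w7.npy"); c=cam("wrist",T)
P=np.array([plane(c,u,v,.058)[:2] for u,v in [(416.5,80.2),(501.8,81.1),(344.1,132.9),(559.8,133.4),(568.5,208.2),(531.9,274.6)]])
f=least_squares(lambda p:np.hypot(P[:,0]-p[0],P[:,1]-p[1])-.085,[.5,-.118]).x
print("axis",f,"hub",plane(c,441,203,.048),"ptr",plane(c,278,193,.038))
th=np.arctan2(P[:,1]-f[1],P[:,0]-f[0]); ph=np.angle(np.exp(1j*10*th).mean())/10; a=np.pi+(ph if abs(ph)<.3 else 0); print(ph)
b=f+.085*np.array([np.cos(a),np.sin(a)]); held=plane(c,320.5,281,.1366+.017); print("bay",b,"held",held, tool([*b,.047]))
E
```

```text
axis [ 0.50106983 -0.12003134] hub [ 0.50289817 -0.11771033  0.048     ] ptr [ 0.39105237 -0.11621721  0.038     ]
0.022862861601453652
bay [ 0.41609204 -0.12197451] held [ 0.42006818 -0.11980582  0.1536    ] [ 0.9 -3.1 89.5]
```

Emit:
carry_out(deltas="0 -1 30 0 0 0 0.8; 0 -1 55 0 0 0 0.8; 0 -1 70 0 0 0 0.8; 0 -1 80 0 0 0 0.8; 0 -1 80 0 0 0 0.8; 0 -1 80 0 0 0 0.8; 0 -1 80 0 0 0 0.8")

```text
time_s: 19.6
eef_pos: [0.4169, -0.1221, 0.055]
eef_rot: [0.001, 0.697, 0.717, 0.0]
wrist_force: [-0.2, 0.8, -0.3]
opening: 0.321
grasp_force: 59.5
```

Emit:
carry_out(deltas="0 0 3 0 0 0 0.8; 0 0 6 0 0 0 0.8; 0 0 7 0 0 0 0.8; 0 0 7 0 0 0 0.8; 0 0 7 0 0 0 0.8")

```text
time_s: 20.23
eef_pos: [0.4164, -0.1218, 0.0473]
eef_rot: [0.0, 0.697, 0.717, 0.0]
wrist_force: [-0.1, -0.1, -0.8]
opening: 0.325
grasp_force: 59.6
```

Emit:
carry_out(deltas="0 0 1 0 0 0 0.8; 0 0 1.5 0 0 0 0.8; 0 0 1.5 0 0 0 0.8")

```text
time_s: 20.6
eef_pos: [0.4165, -0.1219, 0.0469]
eef_rot: [-0.0, 0.697, 0.717, -0.0]
wrist_force: [-5.5, 2.3, 14.5]
opening: 0.321
grasp_force: 61.2
```

Floor contact. Ease off, then open and rise.

Emit:
carry_out(deltas="0 0 -1 0 0 0 0.8; 0 0 -1 0 0 0 0.62; 0 0 -1 0 0 0 0.55; 0 0 -1 0 0 0 0.5; 0 0 -1 0 0 0 0.5; 0 0 -10 0 0 0 0.5; 0 0 -25 0 0 0 0.5; 0 0 -60 0 0 0 0.5; 0 0 -110 0 0 0 0.5; 0 0 -150 0 0 0 0.4; 0 0 -150 0 0 0 0.4; 0 0 -150 0 0 0 0.4")

```text
time_s: 22.1
eef_pos: [0.4161, -0.1216, 0.196]
eef_rot: [0.0, 0.697, 0.717, 0.0]
wrist_force: [-0.1, 0.5, 0.9]
opening: 0.6
grasp_force: 0.0
```

```bash
python3 - <<'E'
from h import *
T=pose(); im=vision.camera("wrist"); top=vision.camera("top"); c=cam("wrist",T)
print(T[:3,3],proj(c,[.4165,-.1215,.064]),proj(c,[.502,-.119,.05]))
o=np.zeros((520,640,3),np.uint8); o[:400]=im; t=cv2.resize(top[150:270,170:490],(320,120)); o[400:,:320]=t; s=vision.camera("scene")[180:300,180:500]; o[400:,320:]=s; cv2.imwrite("pics/w8.png",o)
E
```

```text
[ 0.41612218 -0.12160529  0.19595351] (np.float64(318.59179163770773), np.float64(190.81626776243738)) (np.float64(420.8052714553486), np.float64(186.2506286876567))
```

View pics/w8.png

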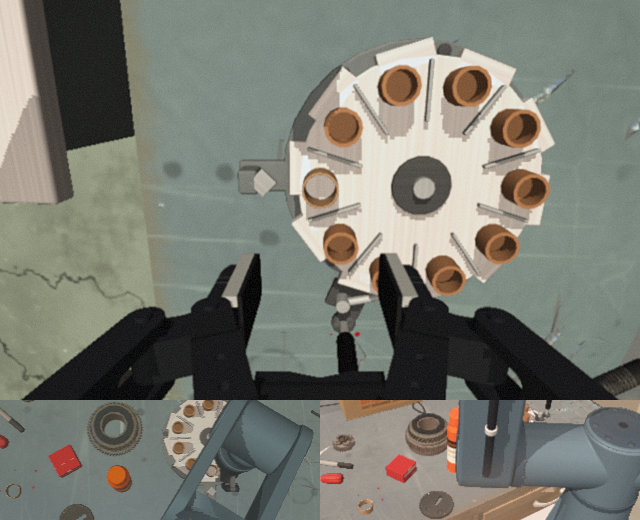

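The last picture shows the bushing upright at (321,187), midway between its fins and next to the pointer. The carton, can and wide bushing haven't moved. Handing in.

```bash
python3 -c "
from bench import ctrl; print(ctrl.hand_in())"
```

```text
the job is handed in; nothing more can be done
None
```

I worked the lever three full strokes, which brought the empty bay to the pointer, let the lever go home, set the small bushing upright in the bay, let go of everything and handed the job in after about 22 s; no verdict came back.

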